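# Show a round-bottom flask to the inspection camera

### The job

Check the larger of the two round-bottom flasks for star cracks: take it by the neck, lift it off its cork ring and hold it upright and still for a second in front of the inspection camera, the middle of its bulb straight out from the lens and 12 cm from the lens glass. Then, keeping the bulb in that place, tip the flask about 45 degrees, neck straight away from the camera, so that its round bottom turns up to the lens, and finish there, still holding it in the air. Leave the camera and the other glassware and bottles as they stand.

Things in the scene. Friction and masses are not known exactly. Their poses are not given: they have to be found in the camera images.
- flask: the larger round-bottom flask, clear glass, about 65 g, neck up on its cork ring. Bulb 64 mm across; straight round neck 28 mm across (upper 30 mm frosted), from the bulb's shoulder 29 mm above the bulb's centre to the rim 78 mm above it. Origin at the bulb's centre, 46 mm above the bench as it stands; z up the neck. Round about z: may be taken at any yaw.
- flask_rim (a point): middle of the mouth of the larger flask, 78 mm from the bulb's centre along the flask's z.
- cork_ring: loose cork ring that carries the larger flask: 90 mm outside, 48 mm hole, 25 mm high; origin at the centre of its underside. The bulb simply rests in the hole.
- camera: the inspection camera, fixed: white cylinder 50 mm across, black lens, 64 mm ring light, held level on a stand (rod 340 mm tall behind it; grey foot 210 x 130 mm, reaching forward to the lens). Origin on the bench; the lens looks level along the camera's own -x, its axis in the plane y = 0, 190 mm above the bench. Place and yaw vary.
- lens (a point): centre of the lens's front glass, 88 mm from the camera's origin along its -x, 190 mm above the bench.
- focus (a point): the point in the air 120 mm straight out from the lens glass on the lens axis, 190 mm above the bench, where the centre of the flask's bulb belongs; axes as the camera's, so +x points back to the lens.
- small_flask: bystander: the smaller round-bottom flask, bulb 51 mm, neck 23 mm, 92 mm tall, on its own cork ring (74 mm outside, 22 mm high); origin at the centre of the bulb.
- conical_flask: bystander: conical flask with a flat bottom 64 mm across, 105 mm tall; origin under its centre.
- jar: bystander: low glass jar with a screw lid, 62 mm across, 66 mm tall; origin under its centre.
- dish: bystander: white porcelain dish, 80 mm across, 34 mm tall; origin under its centre.
- amber_bottle: bystander: brown glass bottle with a black cap, 72 mm across, 168 mm tall; origin under its centre.
- wash_bottle: bystander: plastic wash bottle with a spout, 68 mm across, 200 mm tall; origin under its centre.

How it is judged:
By the outcome, as a careful person would: the job done as asked, in the order asked, and still so for the second after the job is handed in, while the arm keeps its last pose, push and grip.
It also fails if it takes over 40 s, if anything falls off the work surface, if the arm or the gripper's body presses on something with over 40 N, if the wrist force passes 120 N, or if a joint passes its speed limit or range.

### The arm

A 6-joint arm with a two-finger parallel gripper is mounted at the origin on the work surface. World frame = base frame: x ahead of the robot, y to its left, z up, the work surface at z = 0. Lengths are in m, angles in degrees, forces in N, time in s.
With the tool pointing down it reaches from about 0.325 to 0.775 m from the base axis. Payload 5.5 kg.
Tool frame: the origin (TCP) lies at the centre of the arm's flange, where the gripper is bolted on; the fingertips stand 182 mm ahead of it and the grasp point (between the pads) lies 163 mm ahead of it; z points along the fingers, y is the line along which they close (so a half turn about z gives the same grasp; the last joint's range is limited). The gripper opens to 88 mm and grips with 3 to 60 N. Pads are 20 mm wide; open, the fingers measure 115 mm over their backs; the gripper's body (75 mm by 178 mm) begins 61 mm behind the grasp point.
Start: joints at [70.205, 5.22, 70.514, -0, 104.267, -3.249], TCP at [0.171, 0.575, 0.405] pointing down, gripper open.
Joint ranges: [-164.24, 164.24], [-49.07, 125.15], [9.68, 141.18], [-86.29, 266.29], [3.28, 154.24], [-151.56, 151.56]. Speed limits (degrees/s): [147.25, 147.25, 172.46, 180, 180, 180].

### API

Orientations are given as [roll, pitch, yaw] about the fixed x, y, z axes, in that order (R = Rz(yaw) Ry(pitch) Rx(roll)).
In Python, from station import r gives the robot as it stands. The module is installed in compiled form; this text tells all that it offers. Calls block until the motion is done:
- r.reach(position, orientation): joint-space move of the TCP to a pose.
- r.servo_line(position, rotation=None, speed=0.15): straight line of the TCP; rotation=None keeps the orientation; speed is the mean speed in m/s.
- r.move_joints(angles): joint-space move.
- r.let_go() and r.grab(squeeze=None): open the fingers fully, or close them until they stop; squeeze is the grip in N (None keeps the last).
- r.wait(seconds).
- r.inverse_kinematics(position, orientation): joint angles nearest the present ones, or None.
- r.sense(): the state.
- r.snapshot(name): name is "side" or "top"; returns a dict with "frame" (420x560x3 uint8, red, green, blue), "fx", "fy", "cx", "cy" (pixels), "R" (3x3) and "t" (3): a world point X has camera coordinates R X + t. Camera axes: x right, y down, z forward; pixel columns grow to the right and rows downward; lengths in m; the calibration is good to about 2 mm. A picture is of the moment at which its call begins. There is no depth.
A pose or a line that the arm cannot do raises r.IKError and nothing moves.
- r.hand_in(): hands the job in; it is judged then, once.
The state is a dict: "clock": time; "joints": joint angles; "joint_vel": joint speeds; "joint_torque": joint torques, N m; "tcp_pos": TCP position; "orientation": TCP orientation; "contact_force": force on the tool from outside, world axes, zero at the start; "torque": the same for the moment, N m; "opening": finger opening in m; "gripper_force": force on a finger pad.
Only numpy, scipy, OpenCV 4.12 (cv2) and the standard library are available. Lean on these libraries where they do the work, as an engineer would, in place of code of your own. Each camera call takes 0.05 s, during which the arm holds its last target. There are 200 camera calls.

## Working session

There is one attempt and no reset: what is moved stays moved. The work goes in short steps, each a Python script; the robot and the scene stay as the last script left them, time stands still between calls to the robot, and variables do not carry over. Pictures are saved under pics/ and viewed, at most 10 in all, crops included, and the job is handed in when it is done.

```bash
mkdir -p pics; python3 - <<'E'
from station import r
import cv2,numpy as np
for n in("side","top"):
    s=r.snapshot(n); cv2.imwrite(f"pics/{n}0.png",s["frame"][:,:,::-1]); print(n,s["fx"],s["cx"],s["cy"],np.round(s["R"],4).tolist(),np.round(s["t"],4), "C",-np.array(s["R"]).T@s["t"])
print(r.sense())
E
```

```text
side 460.3799801244373 287.42043765005735 218.5071416325662 [[-0.9516, -0.3073, 0.0048], [-0.1778, 0.5376, -0.8242], [0.2507, -0.7852, -0.5662]] [0.5874 0.2198 1.0273] C [0.34050641 0.86898853 0.76006626]
top 431.1668114390692 280.1607298365181 207.4220303255933 [[-0.0091, -1.0, -0.0019], [-0.9991, 0.0092, -0.0415], [0.0415, 0.0015, -0.9991]] [-0.0064  0.6146  1.4493] C [ 0.55381465 -0.01423974  1.47360147]
{'clock': 0.1, 'joints': array([ 7.02043245e+01,  5.26065279e+00,  7.05744276e+01, -1.60194896e-03,
        1.04265822e+02, -3.24815294e+00]), 'joint_vel': array([ 0.01563163, -0.05208191, -0.02907195,  0.02157514, -0.02832342,
       -0.00353182]), 'joint_torque': array([ 2.55506013e-03, -4.47855592e+01, -4.07568991e+01,  7.00650900e-02,
        2.84162618e-02, -8.67237009e-05]), 'tcp_pos': array([0.17090864, 0.57520971, 0.40360569]), 'orientation': array([-1.79899172e+02, -4.16641784e-03,  1.63452080e+02]), 'contact_force': array([ 0.61900053,  0.08260931, -0.28343848]), 'torque': array([-0.00795976,  0.00477835, -0.03740554]), 'gripper_force': 0.0, 'opening': 0.08793333637283737}
```

View pics/side0.png

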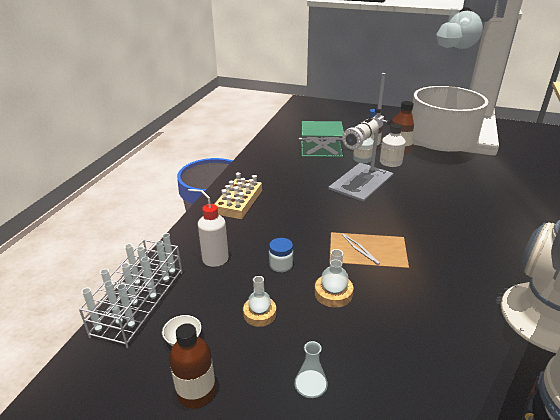

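View pics/top0.png

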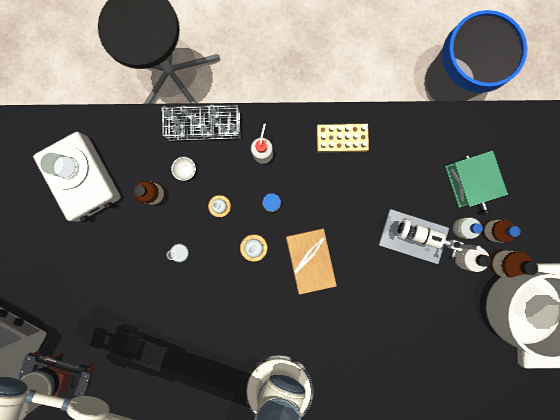

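The side view shows the large flask on its ring at about (334,285), with the camera lens at (350,138). In the top view the ring is at (253,248) and the camera at about (418,236), looking left (+y). I'll measure both now.

```bash
cat > h.py <<'E'
import numpy as np,cv2
from station import r
def ray(s,u,v):
    R=np.array(s["R"]);C=-R.T@np.array(s["t"])
    return C,R.T@np.array([(u-s["cx"])/s["fx"],(v-s["cy"])/s["fy"],1])
def plane(s,u,v,z):
    C,d=ray(s,u,v);return C+d*(z-C[2])/d[2]
def proj(s,X):
    c=np.array(s["R"])@X+s["t"];return c[0]/c[2]*s["fx"]+s["cx"],c[1]/c[2]*s["fy"]+s["cy"]
def tri(s1,p1,s2,p2):
    C1,d1=ray(s1,*p1);C2,d2=ray(s2,*p2)
    k=np.linalg.lstsq(np.c_[d1,-d2],C2-C1,rcond=None)[0]
    a,b=C1+k[0]*d1,C2+k[1]*d2;return (a+b)/2,np.linalg.norm(a-b)
E
python3 - <<'E'
from h import *
T=r.snapshot("top");S=r.snapshot("side")
def comp(s,lo,hi,box,nm):
    h=cv2.cvtColor(s["frame"],cv2.COLOR_RGB2HSV);m=cv2.inRange(h,lo,hi);k=np.zeros_like(m);x0,y0,x1,y1=box;k[y0:y1,x0:x1]=m[y0:y1,x0:x1]
    c=max(cv2.findContours(k,0,2)[0],key=cv2.contourArea);return c
c=comp(T,(8,70,60),(30,255,255),(232,228,276,270),'ring')
e=cv2.fitEllipse(cv2.convexHull(c));print("ring top",e,plane(T,*e[0],.02))
c=comp(S,(8,70,60),(30,255,255),(305,262,362,310),'ring')
e=cv2.fitEllipse(cv2.convexHull(c));print("ring side",e,plane(S,*e[0],.015))
# foot grey
c=comp(T,(0,0,60),(180,60,255),(370,200,456,270),'foot')
b=cv2.minAreaRect(c);print("foot",b);P=[plane(T,*p,.012)for p in cv2.boxPoints(b)];print(np.round(P,4))
def crop(s,b,nm):
    x0,y0,x1,y1=b;return cv2.resize(s["frame"][y0:y1,x0:x1,::-1],(400,300),interpolation=cv2.INTER_CUBIC)
a=np.vstack([np.hstack([crop(T,(376,200,456,260),0),crop(S,(325,100,405,160),0)]),np.hstack([crop(T,(224,222,284,267),0),crop(S,(300,245,380,305),0)])])
cv2.imwrite("pics/crop1.png",a)
E
```

```text
ring top ((253.2661895751953, 247.40321350097656), (27.517473220825195, 27.915491104125977), 95.04551696777344) [0.48057256 0.07963293 0.02      ]
ring side ((333.5011901855469, 289.9683837890625), (34.63311767578125, 40.72445297241211), 98.38091278076172) [0.47783754 0.08226288 0.015     ]
foot ((421.0393981933594, 238.37619018554688), (79.04951477050781, 38.98332595825195), 17.650123596191406)
[[ 0.4846 -0.3396  0.012 ]
 [ 0.6098 -0.382   0.012 ]
 [ 0.5264 -0.635   0.012 ]
 [ 0.4018 -0.5919  0.012 ]]
```

View pics/crop1.png

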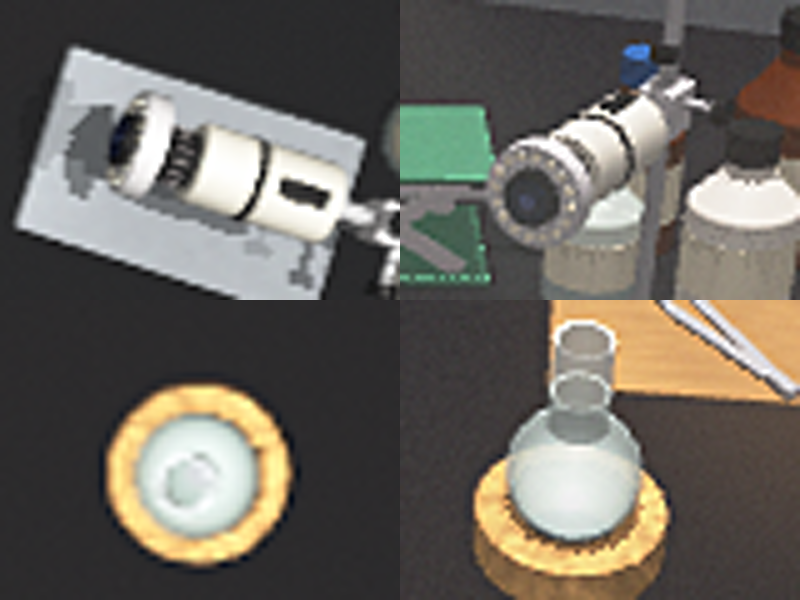

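The crops put the lens centre at top (400.8,228) and side (351,138.6). The foot edge is tilted 17.6° in the top view, and the flask mouth in the side view is at (336.6,253).

```bash
cat >> h.py <<'E'
from scipy.spatial.transform import Rotation as Ro
def tool(az,up,close):
    # tool z = az, y ~ close
    z=az/np.linalg.norm(az);y=close-z*(close@z);y/=np.linalg.norm(y);x=np.cross(y,z)
    return Ro.from_matrix(np.c_[x,y,z]).as_euler("xyz",degrees=True)
E
python3 - <<'E'
from h import *
T=r.snapshot("top");S=r.snapshot("side")
print("lens side",plane(S,351,138.6,.19),"top",plane(T,400.8,228,.19),tri(T,(400.8,228),S,(351,138.6)))
print("rim side",plane(S,336.6,253,.124), "top",plane(T,252.6,249,.124))
a=plane(T,391,209.6,.012);b=plane(T,379.6,245,.012);c=plane(T,449,228,.012)
print("foot front",a,b,(a+b)/2,"dir",np.degrees(np.arctan2(*(c-a)[1::-1])),np.degrees(np.arctan2(*(b-a)[1::-1])),np.linalg.norm(c-a))
xc=np.array([np.cos(np.radians(-108)),np.sin(np.radians(-108)),0]);f=np.array([.59,-.245,.19]);z=np.array([0,0,1.])
fz=(z-xc)/2**.5
for psi in range(0,180,30):
    n=np.array([-xc[1],xc[0],0]);cl=np.cos(np.radians(psi))*n+np.sin(np.radians(psi))*xc
    rot=Ro.from_rotvec(np.cross(z,-xc)*np.pi/4)
    for s in(1,-1):
        js=[r.inverse_kinematics(p,tool(-d,0,s*k)) for p,d,k in((np.array([.479,.081,.266]),z,cl),(f+.22*z,z,cl),(f+.22*fz,fz,rot.apply(cl)))]
        print(psi,s,[None if j is None else np.round(j).astype(int).tolist() for j in js])
E
```

```text
lens side [ 0.54308526 -0.37353753  0.19      ] top [ 0.54267579 -0.37024534  0.19      ] (array([ 0.5425845 , -0.3697957 ,  0.19170089]), np.float64(0.00021623100367654602))
rim side [0.47809725 0.08062264 0.124     ] top [0.48086339 0.07502828 0.124     ]
foot front [ 0.60373857 -0.38769865  0.012     ] [ 0.48441205 -0.34682853  0.012     ] [ 0.54407531 -0.36726359  0.012     ] dir -108.2027101497411 161.0933303863766 0.20517564052168125
0 1 [[6, -12, 101, 0, 91, 24], [-26, 11, 63, 0, 105, -8], [-2, 17, 68, -45, 105, 8]]
0 -1 [None, None, None]
30 1 [[6, -12, 101, 0, 91, 54], [-26, 11, 63, 0, 105, 22], [-2, 17, 68, -45, 105, 38]]
30 -1 [[6, -12, 101, 0, 91, -126], None, [-2, 17, 68, -45, 105, -142]]
60 1 [[6, -12, 101, 0, 91, 84], [-26, 11, 63, 0, 105, 52], [-2, 17, 68, -45, 105, 68]]
60 -1 [[6, -12, 101, 0, 91, -96], [-26, 11, 63, 0, 105, -128], [-2, 17, 68, -45, 105, -112]]
90 1 [[6, -12, 101, 0, 91, 114], [-26, 11, 63, 0, 105, 82], [-2, 17, 68, -45, 105, 98]]
90 -1 [[6, -12, 101, 0, 91, -66], [-26, 11, 63, 0, 105, -98], [-2, 17, 68, -45, 105, -82]]
120 1 [[6, -12, 101, 0, 91, 144], [-26, 11, 63, 0, 105, 112], [-2, 17, 68, -45, 105, 128]]
120 -1 [[6, -12, 101, 0, 91, -36], [-26, 11, 63, 0, 105, -68], [-2, 17, 68, -45, 105, -52]]
150 1 [None, [-26, 11, 63, 0, 105, 142], None]
150 -1 [[6, -12, 101, 0, 91, -6], [-26, 11, 63, 0, 105, -38], [-2, 17, 68, -45, 105, -22]]
```

```bash
cat >> h.py <<'E'
yaw=np.radians(-108);xc=np.array([np.cos(yaw),np.sin(yaw),0]);n=np.array([-xc[1],xc[0],0]);Z=np.array([0,0,1.])
lens=np.array([.543,-.371,.19]);focus=lens-.12*xc
down=tool(-Z,0,n)
E
python3 - <<'E'
from h import *
g=np.array([.4795,.0795,.266])
r.reach(g+[0,0,.13],down); r.servo_line(g+[0,0,0],speed=.1)
r.grab(20); s=r.sense();print(s["clock"],s["opening"],s["gripper_force"],s["tcp_pos"],s["contact_force"])
S=r.snapshot("side");T=r.snapshot("top")
r.servo_line(g+[0,0,.06],speed=.08)
s=r.sense();print(s["clock"],s["opening"],s["gripper_force"],s["tcp_pos"],s["contact_force"])
S2=r.snapshot("side")
cv2.imwrite("pics/g.png",np.hstack([cv2.resize(q["frame"][190:310,260:400,::-1],(400,343),interpolation=2) for q in(S,S2)]))
E
```

```text
4.8 0.027550316688584025 19.994626343250275 [0.47950961 0.07949167 0.26602984] [0.4231986  0.15334306 0.46151994]
5.8 0.027798178944849705 19.99403268098831 [0.47943513 0.07947326 0.32543157] [0.01669234 0.49962535 0.02547298]
```

View pics/g.png

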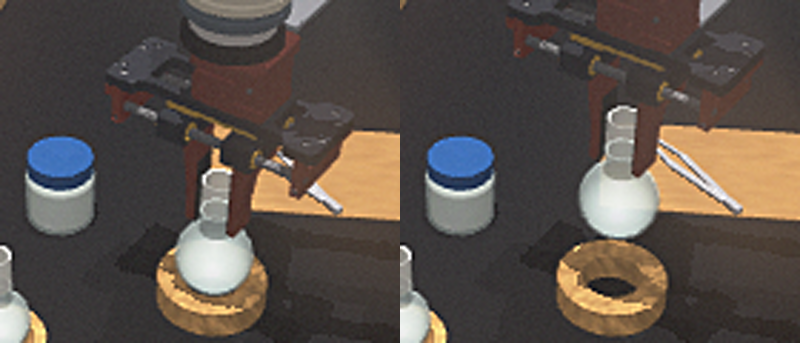

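The flask is gripped and hanging upright clear of the ring. The ring stayed in place, and the bulb is at about (336.6,260) in the side view. Next I'll carry it to the focus and check.

```bash
python3 - <<'E'
from h import *
S=r.snapshot("side");s=r.sense();b=s["tcp_pos"]-[0,0,.22];print("pred bulb px",proj(S,b),"meas 336.6 260.3 ->",plane(S,336.6,260.3,b[2])-b)
r.servo_line([.4795,.0795,.415],speed=.12)
r.servo_line(focus+.22*Z,speed=.15)
r.wait(.3)
s=r.sense();print(s["clock"],s["opening"],s["tcp_pos"],s["orientation"],down);b=s["tcp_pos"]-[0,0,.22]
S=r.snapshot("side");T=r.snapshot("top");p=proj(S,b);q=proj(T,b);l=proj(S,lens);print(p,q,l)
x,y=int(p[0]),int(p[1]);X,Y=int(q[0]),int(q[1]);print(x,y,X,Y)
cv2.imwrite("pics/f.png",np.hstack([cv2.resize(S["frame"][y-60:y+60,x-80:x+80,::-1],(400,300),interpolation=2),cv2.resize(T["frame"][Y-45:Y+45,X-40:X+80,::-1],(400,300),interpolation=2)]))
E
```

```text
pred bulb px (np.float64(335.59410581379626), np.float64(259.21127835945015)) meas 336.6 260.3 -> [-2.97602858e-03  3.00280616e-03  2.77555756e-17]
9.5833 0.028353142921591135 [ 0.58007267 -0.25668631  0.4100968 ] [ 1.79993409e+02 -4.64185136e-04  7.20142172e+01] [180.   0.  72.]
(np.float64(329.29848172295624), np.float64(153.80808918525008)) (np.float64(362.37408769534943), np.float64(215.76822163669542)) (np.float64(350.8562777529257), np.float64(138.9519493797508))
329 153 362 215
```

View pics/f.png

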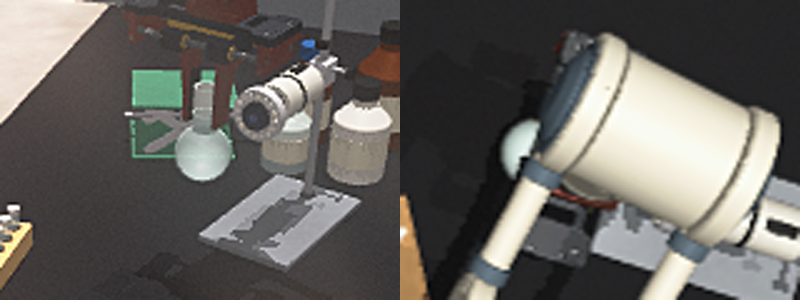

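```bash
cat >> h.py <<'E'
from scipy.optimize import least_squares
from scipy.ndimage import map_coordinates
def bulb(S,p,a0,a1,rho):
    g=cv2.GaussianBlur(S["frame"].astype(np.float32).sum(2),(0,0),.7);P=[]
    for a in np.radians(np.arange(a0,a1,4)):
        k=np.arange(rho-4,rho+4,.1);v=map_coordinates(g,[p[1]+k*np.sin(a),p[0]+k*np.cos(a)],order=1)
        k=k[np.argmin(np.gradient(v))];P.append([p[0]+k*np.cos(a),p[1]+k*np.sin(a)])
    P=np.array(P);f=least_squares(lambda c:np.hypot(*(P-c[:2]).T)-c[2],[*p,rho],loss="soft_l1",f_scale=.3)
    return f.x,np.median(abs(f.fun))
E
python3 - <<'E'
from h import *
b=r.sense()["tcp_pos"]-[0,0,.22]
for i in range(2):
    S=r.snapshot("side");p=proj(S,b);rho=.032*S["fx"]/(np.array(S["R"])@b+S["t"])[2]
    c,e=bulb(S,p,-20,200,rho);print(p,rho,c,e,(plane(S,*c[:2],.19)-b))
print("rim",proj(S,b+.078*Z), "meas",249+204/2.5,93+83/2.5)
X=[proj(S,b+.01*d)-np.array(p) for d in(xc,n,Z)];print(X)
E
```

```text
(np.float64(329.30343406694834), np.float64(153.80980809475858)) 11.629577666611196 [329.91631214 152.94546963  11.64045875] 0.28854254278249236 [-3.39472925e-04 -5.78172052e-03 -3.91257861e-05]
(np.float64(329.30343406694834), np.float64(153.80980809475858)) 11.629577666611196 [329.81075755 152.97382127  11.63337373] 0.2589905700171773 [-1.03722928e-04 -5.51922493e-03 -3.91257861e-05]
rim (np.float64(330.9575866615084), np.float64(127.26425049462344)) meas 330.6 126.2
[array([ 1.89954305, -1.3098625 ]), array([-3.09126737, -0.96890282]), array([ 0.20559588, -3.29936744])]
```

```bash
python3 - <<'E'
from h import *
o=.002*xc-.22*Z                       # bulb relative to TCP, upright
R0=Ro.from_euler("xyz",down,degrees=True)
r.servo_line(focus-o,speed=.02); r.wait(2.0); print(r.sense()["clock"])
for a in np.radians(np.arange(5,46,5)):
    q=Ro.from_rotvec(np.cross(Z,-xc)*a)
    r.servo_line(focus-q.apply(o),(q*R0).as_euler("xyz",degrees=True),speed=.05)
r.wait(.5);s=r.sense();Rt=Ro.from_euler("xyz",s["orientation"],degrees=True)*R0.inv()
print(s["clock"],s["opening"],s["gripper_force"],s["contact_force"],"bulb err",s["tcp_pos"]+Rt.apply(o)-focus,Rt.apply(Z))
S=r.snapshot("side");b=s["tcp_pos"]+Rt.apply(o);p=proj(S,b);c,e=bulb(S,p,-20,160,11.63);print(p,c,e,"rim",proj(S,b+.078*Rt.apply(Z)))
cv2.imwrite("pics/t.png",np.hstack([cv2.resize(S["frame"][93:213,249:409,::-1],(400,300),interpolation=2),cv2.resize(r.snapshot("top")["frame"][:,:,::-1],(400,300))]))
E
```

```text
12.0333
17.3333 0.027828071415369405 19.994193613529205 [ 0.83548307  0.44964799 -0.91459957] bulb err [-4.81329707e-05 -8.96181582e-05  7.91631897e-05] [0.21853101 0.67243108 0.7071638 ]
(np.float64(329.33555196564555), np.float64(153.77295095082593)) [329.43503217 153.6310957   11.54129675] 0.16173626357804594 rim (np.float64(319.4002424306203), np.float64(142.29879812328335))
```

View pics/t.png

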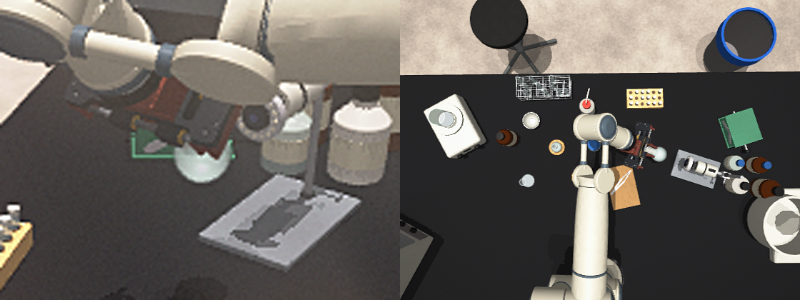

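The flask is tipped with the neck away from the lens. The bulb fits at (329.4,153.6), within 0.2 px of the focus, the grip is steady and the rest of the scene looks undisturbed. I'm handing in.

```bash
python3 -c "
from station import r
print(r.hand_in())"
```

```text
the job is handed in; nothing more can be done
None
```

I held the larger flask upright at the focus point for 2 s, then tipped it 45° with the neck away from the lens; it is still held there, the bulb within about 2–3 mm of focus by my measurements, and the job is handed in (no verdict came back).

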